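# Load the polishing tub and hold its lid at the balance point

### The job

Pick up the scoop tray, tip all five brass blanks out of it into the open tub of the polishing machine, and set the tray back down level on the bench. Then take the lid's handle, swing the lid up from where it leans back until it stands straight up at its balance point, and finish still holding it there, quite still, so that I can fit its stay: do not let go and do not let it fall shut. Leave everything else on the bench where it is.

Things in the scene. Friction and masses are not known exactly. Their poses are not given: they have to be found in the camera images.
- tub: polishing machine, fixed to the bench: an open-topped black tub, outside 184 mm along its own x, 132 mm along its own y, walls 6 mm, rim 100 mm above the bench, inner floor about 35 mm above it, on a low grey motor base. Origin: centre of the underside, on the bench. Its lid is hinged along the +y rim, outside the opening
- lid (a joint): angle of the tub's lid: 0 shut, 1.571 with the plate standing straight up on edge, which is its balance point, 2.42 leaning back on its stop, away from the tub, where it starts. The hinge is nearly free (no stay, no spring): from upright it falls shut or falls back if let go
- lid_hinge (a point): middle of the lid's hinge line, which runs along the tub's x just outside its +y rim, 106 mm above the bench. The lid: an 8 mm aluminium plate, 184 mm along the hinge, reaching 128 mm from it, mass about 0.3 kg. Plate, handle and hinge line all lie in one plane, so its weight balances exactly when it stands plumb
- lid_bar (a point): middle of the lid's handle: a round bar 14 mm thick, parallel to the hinge line and 168 mm from it, 116 mm long, carried by two struts 10 mm wide, 100 mm apart centre to centre, beyond the free edge of the plate (a clear 33 mm between bar and plate)
- tray_grip (a point): point on the handle of the loose steel scoop tray (about 0.2 kg), above its balance: a wooden bar 16 mm wide and 16 mm high running along the tray's y, 98 mm long (59 mm behind this point to 37 mm ahead of it), its middle 75 mm above the tray's underside, held by a post at the back wall. Axes: the tray's own, y towards its open front. The tray is 92 mm wide (x), 130 mm long (y); floor 4 mm thick; side walls 26 mm high, back wall 30 mm; the front has no wall
- tray_nose (a point): middle of the tray's open front edge, on the floor's top: 75 mm ahead (tray y) of and 71 mm below tray_grip
- blank0_center (a point): centre of one of the five loose brass blanks lying on the tray: a thick disc 20 mm across, 12 mm high, 32 g; they slide down a steel floor sloped by 40 degrees or more
- blank1_center (a point): centre of one of the five loose brass blanks lying on the tray: a thick disc 20 mm across, 12 mm high, 32 g
- blank2_center (a point): centre of one of the five loose brass blanks lying on the tray: a thick disc 20 mm across, 12 mm high, 32 g
- blank3_center (a point): centre of one of the five loose brass blanks lying on the tray: a thick disc 20 mm across, 12 mm high, 32 g
- blank4_center (a point): centre of one of the five loose brass blanks lying on the tray: a thick disc 20 mm across, 12 mm high, 32 g
- hammer: small bench hammer lying on the bench beyond the task's things; a bystander, to be left alone
- driver: screwdriver lying on the bench behind the tray; a bystander, to be left alone
- bangle: narrow brass bangle, 72 mm across and 14 mm high, lying flat; a bystander, to be left alone
- bangle_wide: wide brass bangle, 68 mm across and 30 mm high, lying flat; a bystander, to be left alone
- jar: closed glass jar, 60 mm across, 75 mm high; a bystander, to be left alone
Things that resemble listed ones, but are neither listed nor needed, are in the scene too. Leave any green or turquoise look-alike of the part that bears tray_grip alone.

How it is judged:
On the way, in this order (a step that is already met when the one before it is completed fails the run):
1. all five blanks lie in the tub, tipped there from the tray (still tilted by more than 20 degrees) (x of blank0_center in the frame of tub between -0.09 and 0.09 m and y of blank0_center in the frame of tub between -0.066 and 0.066 m and z of blank0_center in the frame of tub between 0.03 and 0.1 m and x of blank1_center in the frame of tub between -0.09 and 0.09 m and y of blank1_center in the frame of tub between -0.066 and 0.066 m and z of blank1_center in the frame of tub between 0.03 and 0.1 m and x of blank2_center in the frame of tub between -0.09 and 0.09 m and y of blank2_center in the frame of tub between -0.066 and 0.066 m and z of blank2_center in the frame of tub between 0.03 and 0.1 m and x of blank3_center in the frame of tub between -0.09 and 0.09 m and y of blank3_center in the frame of tub between -0.066 and 0.066 m and z of blank3_center in the frame of tub between 0.03 and 0.1 m and x of blank4_center in the frame of tub between -0.09 and 0.09 m and y of blank4_center in the frame of tub between -0.066 and 0.066 m and z of blank4_center in the frame of tub between 0.03 and 0.1 m and angle between tray_grip's own z axis and vertical above 0.35 rad), for 0.05 s.
2. the tray is set down level on the bench and let go (height (world z) of tray_grip between 0.067 and 0.083 m and angle between tray_grip's own z axis and vertical below 0.12 rad and contact force between the fingers and tray below 0.1 N), for 0.2 s.
At the end, for the whole second after the job is handed in: the lid stands within 0.11 rad (6 degrees) of straight up, still (under 0.1 rad/s), held by the gripper's fingers (more than 0.5 N) and not propped by the tray; all five blanks lie in the tub below its rim; the tray stands level on the bench (within 8 mm of the bench and 0.12 rad), untouched (all of step 2 and value of joint lid between 1.461 and 1.681 rad and velocity of joint lid between -0.1 and 0.1 rad/s and contact force between the fingers and lid above 0.5 N and contact force between tray and lid below 0.1 N and x of blank0_center in the frame of tub between -0.09 and 0.09 m and y of blank0_center in the frame of tub between -0.066 and 0.066 m and z of blank0_center in the frame of tub between 0.03 and 0.1 m and x of blank1_center in the frame of tub between -0.09 and 0.09 m and y of blank1_center in the frame of tub between -0.066 and 0.066 m and z of blank1_center in the frame of tub between 0.03 and 0.1 m and x of blank2_center in the frame of tub between -0.09 and 0.09 m and y of blank2_center in the frame of tub between -0.066 and 0.066 m and z of blank2_center in the frame of tub between 0.03 and 0.1 m and x of blank3_center in the frame of tub between -0.09 and 0.09 m and y of blank3_center in the frame of tub between -0.066 and 0.066 m and z of blank3_center in the frame of tub between 0.03 and 0.1 m and x of blank4_center in the frame of tub between -0.09 and 0.09 m and y of blank4_center in the frame of tub between -0.066 and 0.066 m and z of blank4_center in the frame of tub between 0.03 and 0.1 m); the arm keeps its last pose, push and grip.
It fails at once if the lid drops towards shut (below 0.9 rad) (value of joint lid below 0.9 rad).
It fails at once if a bystander (hammer, screwdriver, bangle or jar) is moved by more than 40 mm (distance of any of hammer, driver, bangle, bangle_wide, jar from where it was at the start of the episode above 0.04 m).
It also fails if it takes over 72 s, if anything falls off the work surface, if the arm or the gripper's body presses on something with over 40 N, if the wrist force passes 120 N, or if a joint passes its speed limit or range.

### The arm

A 6-joint arm with a two-finger parallel gripper is mounted at the origin on the work surface. World frame = base frame: x ahead of the robot, y to its left, z up, the work surface at z = 0. Lengths are in m, angles in rad, forces in N, time in s.
With the tool pointing down it reaches from about 0.375 to 0.975 m from the base axis. Payload 3.8 kg.
Tool frame: the origin (TCP) lies at the very end of the fingers, on their centre line; the grasp point (between the pads) lies 19 mm behind it; z points along the fingers, y is the line along which they close (so a half turn about z gives the same grasp; the last joint's range is limited). The gripper opens to 85 mm and grips with 20 to 120 N. Pads are 22 mm wide; open, the fingers measure 114 mm over their backs; the gripper's body (76 mm by 85 mm) begins 54 mm behind the grasp point. The pads swing forward as they close: fully open they stand 13 mm farther back than shut.
Start: joints at [1.188, 0.264, 1.604, -0, 1.274, -0.037], TCP at [0.229, 0.635, 0.231] pointing down, gripper open.
Joint ranges: [-2.63, 2.63], [-0.94, 2.18], [0.31, 2.57], [-1.31, 4.45], [0, 2.66], [-2.55, 2.55]. Speed limits (rad/s): [2.57, 2.57, 3.14, 3.14, 3.14, 3.14].

### API

Orientations are given as a rotation vector (axis times angle).
In Python, from workcell import monitor, viewer, workorder gives the robot as it stands.
- The arm moves only by the tool jog_arm, never from a script. Its argument "commands" is a list of rows, each an object with "travel": the shift along the tool's x, y, z in mm, a list of three; "rot": the turn, a rotation vector about the tool's x, y, z in degrees, a list of three; "claw": the closure in counts, from 0 (fully open) to 255 (shut). A call has exactly 5 rows; each row shifts and turns the commanded pose from where the row before left it, along the tool's axes as they then stand; what a row does not reach is not made up. A row lasts 1/10 s, in which the tool goes at most 50 mm and 8.59 degrees, less where a joint would pass 70% of its speed; a pose out of reach is approached as far as the arm can. A call is refused whole if a number of a shift passes 50 or a number of a turn 8.59, either way. A call with a gripper value outside its range is refused whole. The fingers move at their own pace and stop on an object; "force" is the grip in N (left out, the last holds). Time passes only in rows, so rows that do not move let the fingers close, or fill a call up. It gives the time, the measured TCP pose, the force, the opening and the grip force at its end, in the units of the state.
- monitor.read_state(): the state, without advancing time (a new reading comes with each control period).
- viewer.read_camera(name): name is "side" or "top"; returns a dict with "color" (384x512x3 uint8, blue, green, red), "camera_matrix" (3x3 intrinsics, pixels), "R" (3x3) and "t" (3): a world point X has camera coordinates R X + t. Camera axes: x right, y down, z forward; pixel columns grow to the right and rows downward; lengths in m; the calibration is good to about 2 mm. A picture is of the moment at which its call begins. There is no depth.
- workorder.finish_job(): hands the job in; it is judged then, once.
The state is a dict: "time": time; "q": joint angles; "joint_vel": joint speeds; "joint_torque": joint torques, N m; "tool_pos": TCP position; "tcp_rot": TCP orientation; "wrist_force": force on the tool from outside, world axes, zero at the start; "torque": the same for the moment, N m; "width": opening from 0.0 (shut) to 1.0 (fully open); "grip_force": force on a finger pad.
Only numpy, scipy, OpenCV 4.12 (cv2) and the standard library are available. Lean on these libraries where they do the work, as an engineer would, in place of code of your own. Each camera call takes 0.05 s, during which the arm holds its last target. There are 200 camera calls.

## Working session

There is one attempt and no reset: what is moved stays moved. The work goes in short steps, Python scripts to look and compute and a tool call to move; the robot and the scene stay as the last step left them, time stands still between calls to the robot, and variables do not carry over. Pictures are saved under pics/ and viewed, at most 10 in all, crops included, and the job is handed in when it is done.

Besides the shell and the picture viewer there is one more tool, called after "Emit:" by a JSON object that holds its "api" and its "payload", one argument or row to a line. jog_arm: Moves the arm, as the interface text tells. Its arguments: {"type":"object","properties":{"commands":{"type":"array","items":{"type":"object","properties":{"travel":{"type":"array","items":{"type":"number"}},"rot":{"type":"array","items":{"type":"number"}},"claw":{"type":"number"}}}},"force":{"type":"number"}},"required":["commands"]}

```bash
mkdir -p pics
python3 - <<'E'
from workcell import monitor, viewer
import cv2,numpy as np,pickle
print(monitor.read_state())
for n in("side","top"):
    c=viewer.read_camera(n); cv2.imwrite(f"pics/{n}0.png",c["color"]); pickle.dump(c,open(f"{n}0.pkl","wb"))
    print(n,c["camera_matrix"],c["R"],c["t"])
E
```

```text
{'time': 0.0, 'q': array([ 1.18809386e+00,  2.64770475e-01,  1.60543774e+00,  3.42181314e-05,
        1.27369535e+00, -3.68872690e-02]), 'joint_vel': array([ 2.23808322e-04, -1.75410959e-03, -2.14267215e-04, -8.50737515e-05,
        7.05307490e-04,  1.85385911e-03]), 'joint_torque': array([ 3.31015026e-04, -5.15122283e+01, -3.67320013e+01,  2.33948167e-04,
        1.30187921e-02, -1.53498871e-05]), 'tool_pos': array([0.22849867, 0.6343383 , 0.22991594]), 'tcp_rot': array([-0.54042949, -3.0942371 ,  0.0035391 ]), 'wrist_force': array([-0.24329102,  0.38076612, -0.00899799]), 'torque': array([-0.0123623 , -0.07291348,  0.03824188]), 'grip_force': 0.0, 'width': 0.9988124050978034}
side [[364.49095998   0.         256.93822332]
 [  0.         364.49095998 195.62843358]
 [  0.           0.           1.        ]] [[-0.80141791 -0.59788504 -0.01621122]
 [-0.39762869  0.55284561 -0.73229309]
 [ 0.44678939 -0.58042675 -0.68079662]] [0.31098908 0.33119302 0.63555618]
top [[415.46180463   0.         257.55940443]
 [  0.         415.46180463 187.66611195]
 [  0.           0.           1.        ]] [[-0.02689684 -0.99936487  0.02337574]
 [-0.9974728   0.0252929  -0.06639483]
 [ 0.06576142 -0.02510248 -0.99751957]] [-0.15249716  0.49984737  1.07995947]
```

View pics/side0.png

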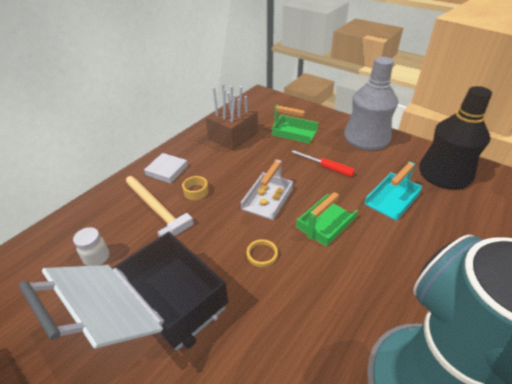

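View pics/top0.png

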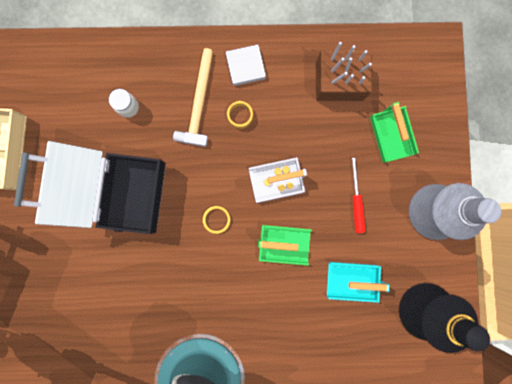

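Run:
```python
import cv2,numpy as np
s=cv2.imread("pics/side0.png")[150:230,230:310]; t=cv2.imread("pics/top0.png")[145:215,238:318]
s=cv2.resize(s,(400,400),interpolation=cv2.INTER_CUBIC); t=cv2.resize(t,(400,350),interpolation=cv2.INTER_CUBIC)
t=cv2.copyMakeBorder(t,0,50,0,0,cv2.BORDER_CONSTANT)
cv2.imwrite("pics/crop1.png",np.hstack([s,t]))
s=cv2.imread("pics/side0.png")[225:355,10:240]; t=cv2.imread("pics/top0.png")[130:240,5:175]
s=cv2.resize(s,None,fx=2,fy=2,interpolation=cv2.INTER_CUBIC); t=cv2.resize(t,None,fx=1.9,fy=1.9,interpolation=cv2.INTER_CUBIC)
h=max(s.shape[0],t.shape[0]);f=lambda a:cv2.copyMakeBorder(a,0,h-a.shape[0],0,0,cv2.BORDER_CONSTANT)
o=np.hstack([f(s),f(t)]);print(o.shape);cv2.imwrite("pics/crop2.png",o)
```

```text
(260, 783, 3)
```

View pics/crop1.png

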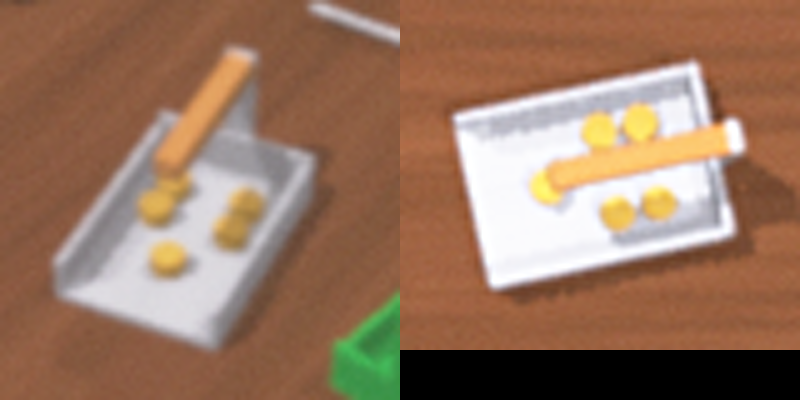

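View pics/crop2.png

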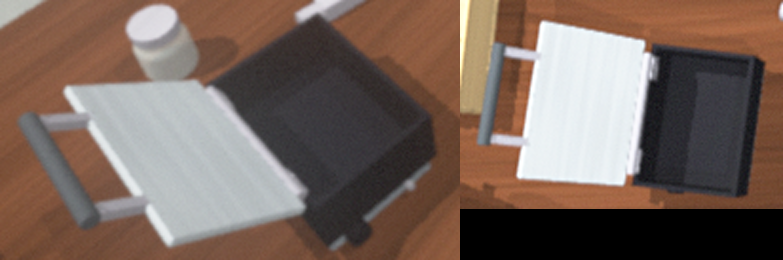

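```bash
cat > h.py <<'E'
import pickle,numpy as np
C={n:pickle.load(open(f"{n}0.pkl","rb")) for n in("side","top")}
def ray(n,p):
    c=C[n];R,t=np.array(c["R"]),np.array(c["t"])
    d=R.T@np.linalg.solve(c["camera_matrix"],[p[0],p[1],1.]);return -R.T@t,d/np.linalg.norm(d)
def onz(n,p,z):
    o,d=ray(n,p);return o+d*(z-o[2])/d[2]
def tri(ps,pt):
    (a,u),(b,v)=ray("side",ps),ray("top",pt)
    s=np.linalg.lstsq(np.c_[u,-v],b-a,rcond=None)[0];P,Q=a+s[0]*u,b+s[1]*v
    return (P+Q)/2,np.linalg.norm(P-Q)
def px(n,X):
    c=C[n];k=c["camera_matrix"]@(c["R"]@np.array(X)+c["t"]);return k[:2]/k[2]
E
python3 - <<'E'
from h import *
np.set_printoptions(precision=4,suppress=True)
print("tray corners top FL.. z.026",*[onz("top",p,z) for p,z in [((249,168),.026),((256.4,202.6),.026),((297.4,157.4),.03),((305.4,192),.03)]])
print("handle",onz("top",(306.6,172),.083),onz("top",(267.6,180.2),.083))
print("handle tri",tri((278.2,160),(306.6,172)),tri((264,184),(267.6,180.2)))
print("side front floor",onz("side",(242,209),0),onz("side",(274,219.5),0))
print("tub",*[onz("top",p,.1) for p in [(106,153.2),(164,160),(155,233.2),(95.5,227.4)]])
print("tub side near corners",onz("side",(10+435/2,225+122/2),.1),onz("side",(10+320/2,225+15/2),.1))
print("bar",tri((25,284),(24.5,153.7)),tri((54,336),(17.1,205.3)))
print("jar",onz("top",(124,102),.075),"hammer head",onz("top",(190,139),.02),"bangle",onz("top",(217,220),.01),"gr tray handle",onz("top",(285,246),.08))
E
```

```text
tray corners top FL.. z.026 [ 0.5476 -0.1442  0.026 ] [ 0.4561 -0.1612  0.026 ] [ 0.5721 -0.2723  0.03  ] [ 0.4804 -0.2903  0.03  ]
handle [ 0.5276 -0.2876  0.083 ] [ 0.5094 -0.1894  0.083 ]
handle tri (array([ 0.5285, -0.2877,  0.0795]), np.float64(0.0014192053936784303)) (array([ 0.5089, -0.1909,  0.0722]), np.float64(0.003529952580063551))
side front floor [ 0.5444 -0.1437  0.    ] [ 0.4543 -0.1618  0.    ]
tub [0.5839 0.204  0.1   ] [0.5639 0.0634 0.1   ] [0.3864 0.0872 0.1   ] [0.4043 0.2296 0.1   ]
tub side near corners [0.3752 0.1055 0.1   ] [0.5588 0.0767 0.1   ]
bar (array([0.5676, 0.3366, 0.2176]), np.float64(0.002455597649208355)) (array([0.4583, 0.3545, 0.214 ]), np.float64(0.0007485883796048116))
jar [0.717 0.167 0.075] hammer head [0.6294 0.0101 0.02  ] bangle [ 0.4133 -0.0562  0.01  ] gr tray handle [ 0.3452 -0.228   0.08  ]
```

```bash
cat >> h.py <<'E'
from scipy.spatial.transform import Rotation as Ro
from workcell import monitor
def frame(x,z):
    x=np.array(x,float);z=np.array(z,float);z/=np.linalg.norm(z);x-=z*(x@z);x/=np.linalg.norm(x)
    return Ro.from_matrix(np.c_[x,np.cross(z,x),z])
def rows(way,n,start=None):
    "way: list of (pos,Rot); n rows for each leg; prints rows of travel mm, rot deg"
    s=monitor.read_state()
    p,R=(s["tool_pos"],Ro.from_rotvec(s["tcp_rot"])) if start is None else start
    for (P,Q),k in zip(way,n):
        w=(R.inv()*Q).as_rotvec()/k;d=(np.array(P)-p)/k
        for i in range(k):
            t=R.inv().apply(d)*1000
            print(np.round(t,1).tolist(),np.round(np.degrees(w),2).tolist())
            p=p+d;R=R*Ro.from_rotvec(w)
        print('--')
E
cat > geo.py <<'E'
from h import *
yt=np.array([-.184,.983,0]);xt=np.array([.983,.184,0]);D=np.array([0,0,-1.])
grip=np.array([.5157,-.2262,.075])
xb=np.array([.9885,-.151,0]);yb=np.array([.151,.9885,0]);tub=np.array([.482,.149,0])
E
python3 - <<'E'
from geo import *
s=monitor.read_state();R=Ro.from_rotvec(s["tcp_rot"])
rows([((.26,.56,.28),R),((.47,-.09,.2),R),((.5157,-.2262,.15),frame(yt,D))],[3,15,7])
E
```

```text
[-18.3, -19.8, -16.6] [0.0, 0.0, 0.0]
[-18.3, -19.8, -16.6] [0.0, 0.0, 0.0]
[-18.3, -19.8, -16.6] [0.0, 0.0, 0.0]
--
[-27.9, -36.0, 5.4] [0.0, 0.0, 0.0]
[-27.9, -36.0, 5.4] [0.0, 0.0, 0.0]
[-27.9, -36.0, 5.4] [0.0, 0.0, 0.0]
[-27.9, -36.0, 5.4] [0.0, 0.0, 0.0]
[-27.9, -36.0, 5.4] [0.0, 0.0, 0.0]
[-27.9, -36.0, 5.4] [0.0, 0.0, 0.0]
[-27.9, -36.0, 5.4] [0.0, 0.0, 0.0]
[-27.9, -36.0, 5.4] [0.0, 0.0, 0.0]
[-27.9, -36.0, 5.4] [0.0, 0.0, 0.0]
[-27.9, -36.0, 5.4] [0.0, 0.0, 0.0]
[-27.9, -36.0, 5.4] [0.0, 0.0, 0.0]
[-27.9, -36.0, 5.4] [0.0, 0.0, 0.0]
[-27.9, -36.0, 5.4] [0.0, 0.0, 0.0]
[-27.9, -36.0, 5.4] [0.0, 0.0, 0.0]
[-27.9, -36.0, 5.4] [0.0, 0.0, 0.0]
--
[-12.7, -16.1, 7.2] [-0.02, 0.01, 8.51]
[-15.0, -14.0, 7.2] [-0.02, 0.01, 8.51]
[-16.9, -11.6, 7.2] [-0.02, 0.01, 8.51]
[-18.4, -9.0, 7.2] [-0.02, 0.01, 8.51]
[-19.6, -6.2, 7.2] [-0.02, 0.01, 8.51]
[-20.3, -3.2, 7.1] [-0.02, 0.01, 8.51]
[-20.5, -0.2, 7.1] [-0.02, 0.01, 8.51]
--
```

Emit:
{"api": "jog_arm", "payload": {
  "commands": [
    {"travel":[-18,-20,-17],"rot":[0,0,0],"claw":0},
    {"travel":[-18,-20,-17],"rot":[0,0,0],"claw":0},
    {"travel":[-18,-20,-17],"rot":[0,0,0],"claw":0},
    {"travel":[-28,-36,5],"rot":[0,0,0],"claw":0},
    {"travel":[-28,-36,5],"rot":[0,0,0],"claw":0}
  ]
}}

```text
time: 0.6
tool_pos: [0.2879, 0.4727, 0.2727]
tcp_rot: [0.538, 3.094, 0.002]
wrist_force: [0.5, -0.3, -1.3]
width: 0.998
grip_force: 0.0
```

Emit:
{"api": "jog_arm", "payload": {
  "commands": [
    {"travel":[-28,-36,5],"rot":[0,0,0],"claw":0},
    {"travel":[-28,-36,5],"rot":[0,0,0],"claw":0},
    {"travel":[-28,-36,5],"rot":[0,0,0],"claw":0},
    {"travel":[-28,-36,5],"rot":[0,0,0],"claw":0},
    {"travel":[-28,-36,5],"rot":[0,0,0],"claw":0}
  ]
}}

```text
time: 1.1
tool_pos: [0.3581, 0.2549, 0.2468]
tcp_rot: [0.54, 3.095, -0.0]
wrist_force: [0.7, 0.3, -0.2]
width: 1.004
grip_force: 0.0
```

Emit:
{"api": "jog_arm", "payload": {
  "commands": [
    {"travel":[-28,-36,5],"rot":[0,0,0],"claw":0},
    {"travel":[-28,-36,5],"rot":[0,0,0],"claw":0},
    {"travel":[-28,-36,5],"rot":[0,0,0],"claw":0},
    {"travel":[-28,-36,5],"rot":[0,0,0],"claw":0},
    {"travel":[-28,-36,5],"rot":[0,0,0],"claw":0}
  ]
}}

```text
time: 1.6
tool_pos: [0.4288, 0.0381, 0.2219]
tcp_rot: [0.541, 3.095, 0.0]
wrist_force: [0.7, 0.9, 0.5]
width: 0.998
grip_force: 0.0
```

Emit:
{"api": "jog_arm", "payload": {
  "commands": [
    {"travel":[-28,-36,5],"rot":[0,0,0],"claw":0},
    {"travel":[-28,-36,5],"rot":[0,0,0],"claw":0},
    {"travel":[-28,-36,5],"rot":[0,0,0],"claw":0},
    {"travel":[-13,-16,7],"rot":[0,0,8.5],"claw":0},
    {"travel":[-15,-14,7],"rot":[0,0,8.5],"claw":0}
  ]
}}

```text
time: 2.1
tool_pos: [0.4846, -0.1307, 0.1926]
tcp_rot: [-1.003, -2.976, -0.0]
wrist_force: [-0.0, 1.0, -0.3]
width: 0.997
grip_force: 0.0
```

Emit:
{"api": "jog_arm", "payload": {
  "commands": [
    {"travel":[-17,-12,7],"rot":[0,0,8.5],"claw":0},
    {"travel":[-18,-9,7],"rot":[0,0,8.5],"claw":0},
    {"travel":[-20,-6,7],"rot":[0,0,8.5],"claw":0},
    {"travel":[-20,-3,7],"rot":[0,0,8.5],"claw":0},
    {"travel":[-20,0,7],"rot":[0,0,8.5],"claw":0}
  ]
}}

```text
time: 2.6
tool_pos: [0.5174, -0.2263, 0.1574]
tcp_rot: [-2.012, -2.411, 0.0]
wrist_force: [0.5, -0.4, 0.1]
width: 1.0
grip_force: 0.0
```

Run:
```python
from geo import *
from workcell import viewer
import cv2
s=monitor.read_state();print(s["time"],s["tool_pos"],s["q"]);R=Ro.from_rotvec(s["tcp_rot"]);print(R.as_matrix().round(3))
a=viewer.read_camera("side")["color"][60:240,190:360];b=viewer.read_camera("top")["color"][110:240,200:350]
a=cv2.resize(a,(396,420),interpolation=cv2.INTER_CUBIC);b=cv2.resize(b,(400,347),interpolation=cv2.INTER_CUBIC);b=cv2.copyMakeBorder(b,0,73,0,0,cv2.BORDER_CONSTANT)
cv2.imwrite("pics/hover.png",np.hstack([a,b]))
rows([(grip+[0,0,-.019],frame(yt,D))],[5])
```

```text
2.6 [ 0.51737416 -0.22629323  0.15741773] [-4.56448644e-01  1.15720039e-01  1.92029356e+00  4.28700373e-05
  1.10663211e+00 -6.36644092e-01]
[[-0.179  0.984 -0.001]
 [ 0.984  0.179  0.   ]
 [ 0.001 -0.001 -1.   ]]
[0.2, -0.2, 20.1] [-0.02, -0.01, -0.02]
[0.2, -0.2, 20.1] [-0.02, -0.01, -0.02]
[0.2, -0.2, 20.1] [-0.02, -0.01, -0.02]
[0.2, -0.2, 20.1] [-0.02, -0.01, -0.02]
[0.2, -0.3, 20.1] [-0.02, -0.01, -0.02]
--
```

View pics/hover.png

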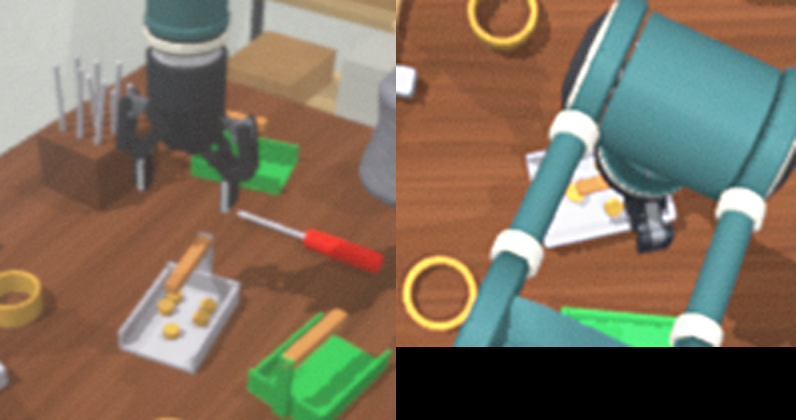

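Emit:
{"api": "jog_arm", "payload": {
  "commands": [
    {"travel":[0,0,25],"rot":[0,0,0],"claw":0},
    {"travel":[0,0,25],"rot":[0,0,0],"claw":0},
    {"travel":[0,0,25],"rot":[0,0,0],"claw":0},
    {"travel":[1,-1,15],"rot":[0,0,0],"claw":0},
    {"travel":[0,0,11],"rot":[0,0,0],"claw":0}
  ]
}}

```text
time: 3.2
tool_pos: [0.5153, -0.2238, 0.056]
tcp_rot: [-2.001, -2.419, 0.001]
wrist_force: [0.0, -1.1, -0.4]
width: 0.999
grip_force: 0.0
```

Emit:
{"api": "jog_arm", "payload": {
  "commands": [
    {"travel":[0,0,0],"rot":[0,0,0],"claw":100},
    {"travel":[0,0,0],"rot":[0,0,0],"claw":150},
    {"travel":[0,0,0],"rot":[0,0,0],"claw":200},
    {"travel":[0,0,0],"rot":[0,0,0],"claw":255},
    {"travel":[0,0,0],"rot":[0,0,0],"claw":255}
  ],
  "force": 70
}}

```text
time: 3.7
tool_pos: [0.5171, -0.2252, 0.0585]
tcp_rot: [2.004, 2.417, 0.0]
wrist_force: [2.4, -1.3, -1.7]
width: 0.175
grip_force: 68.2
```

Emit:
{"api": "jog_arm", "payload": {
  "commands": [
    {"travel":[0,0,0],"rot":[0,0,0],"claw":255},
    {"travel":[0,0,0],"rot":[0,0,0],"claw":255},
    {"travel":[0,0,0],"rot":[0,0,0],"claw":255},
    {"travel":[0,0,-3],"rot":[0,0,0],"claw":255},
    {"travel":[0,0,-5],"rot":[0,0,0],"claw":255}
  ]
}}

```text
time: 4.2
tool_pos: [0.5151, -0.2241, 0.0641]
tcp_rot: [-2.003, -2.416, 0.001]
wrist_force: [-0.6, 0.4, -3.8]
width: 0.169
grip_force: 68.3
```

Run:
```python
from geo import *
s=monitor.read_state();print(s["time"],s["tool_pos"],s["tcp_rot"])
# grip in the tub frame; nose pose plan
def tcp(ny,nz,th,nx=0,fwd=None):
    # nose at tub (nx,ny,nz), tray y dir horizontally along fwd, pitch th
    th=np.radians(th);f0=np.array(fwd);u0=np.array([0,0,1.])
    f=f0*np.cos(th)-u0*np.sin(th);u=f0*np.sin(th)+u0*np.cos(th)
    n=tub+nx*xb+ny*yb+[0,0,nz]
    g=n-.075*f+.071*u
    return g-.019*u,frame(f,-u)
A=tcp(-.035,.145,0,0,yb);B=tcp(-.035,.125,60,0,yb)
print(A[0],B[0])
p=s["tool_pos"];R=Ro.from_rotvec(s["tcp_rot"])
way=[(p+[0,0,.12],R),A];n=[5,12]
th=np.arange(8,65,8)
for t in th: way.append(tcp(-.035,.145-.02*min(t/40,1),t,0,yb));n.append(1)
rows(way,n)
```

```text
4.2 [ 0.51508124 -0.22414259  0.06411789] [-2.00314723e+00 -2.41633045e+00  1.01298626e-03]
[0.46539  0.040265 0.197   ] [0.47785253 0.12184919 0.21595191]
[0.0, -0.1, -24.0] [0.0, 0.0, 0.0]
[0.0, -0.1, -24.0] [0.0, 0.0, 0.0]
[0.0, -0.1, -24.0] [0.0, 0.0, 0.0]
[0.0, -0.1, -24.0] [0.0, 0.0, 0.0]
[0.0, -0.1, -24.0] [0.0, 0.0, 0.0]
--
[22.4, 0.0, -1.0] [-0.01, -0.01, 1.61]
[22.4, -0.6, -1.0] [-0.01, -0.01, 1.61]
[22.4, -1.2, -1.0] [-0.01, -0.01, 1.61]
[22.3, -1.9, -1.0] [-0.01, -0.01, 1.61]
[22.3, -2.5, -1.0] [-0.01, -0.01, 1.61]
[22.2, -3.1, -1.0] [-0.01, -0.01, 1.61]
[22.1, -3.8, -1.1] [-0.01, -0.01, 1.61]
[22.0, -4.4, -1.1] [-0.01, -0.01, 1.61]
[21.9, -5.0, -1.1] [-0.01, -0.01, 1.61]
[21.7, -5.6, -1.1] [-0.01, -0.01, 1.61]
[21.5, -6.2, -1.1] [-0.01, -0.01, 1.61]
[21.4, -6.8, -1.1] [-0.01, -0.01, 1.61]
--
[8.0, -0.0, -5.9] [0.0, -8.0, 0.0]
--
[8.5, 0.0, -6.0] [-0.0, -8.0, -0.0]
--
[9.1, -0.0, -6.1] [-0.0, -8.0, -0.0]
--
[9.6, -0.0, -6.3] [0.0, -8.0, 0.0]
--
[10.1, -0.0, -6.5] [-0.0, -8.0, -0.0]
--
[8.0, -0.0, -9.9] [0.0, -8.0, 0.0]
--
[8.0, 0.0, -9.9] [-0.0, -8.0, 0.0]
--
[8.0, 0.0, -9.9] [0.0, -8.0, -0.0]
--
```

Emit:
{"api": "jog_arm", "payload": {
  "commands": [
    {"travel":[0,0,-12],"rot":[0,0,0],"claw":255},
    {"travel":[0,0,-24],"rot":[0,0,0],"claw":255},
    {"travel":[0,0,-34],"rot":[0,0,0],"claw":255},
    {"travel":[0,0,-32],"rot":[0,0,0],"claw":255},
    {"travel":[0,0,-18],"rot":[0,0,0],"claw":255}
  ]
}}

```text
time: 4.7
tool_pos: [0.5177, -0.2254, 0.1891]
tcp_rot: [2.002, 2.415, 0.002]
wrist_force: [1.1, 0.2, -2.7]
width: 0.167
grip_force: 68.6
```

Emit:
{"api": "jog_arm", "payload": {
  "commands": [
    {"travel":[8,0,0],"rot":[0,0,1],"claw":255},
    {"travel":[16,0,0],"rot":[0,0,1],"claw":255},
    {"travel":[24,-1,0],"rot":[0,0,2],"claw":255},
    {"travel":[26,-2,-2],"rot":[0,0,2],"claw":255},
    {"travel":[26,-2,-2],"rot":[0,0,2],"claw":255}
  ]
}}

```text
time: 5.2
tool_pos: [0.4965, -0.1245, 0.1873]
tcp_rot: [-2.169, -2.267, 0.002]
wrist_force: [-0.0, -0.0, -3.9]
width: 0.171
grip_force: 68.6
```

Emit:
{"api": "jog_arm", "payload": {
  "commands": [
    {"travel":[26,-3,-2],"rot":[0,0,2],"claw":255},
    {"travel":[26,-4,-2],"rot":[0,0,2],"claw":255},
    {"travel":[26,-5,-2],"rot":[0,0,2],"claw":255},
    {"travel":[24,-6,-2],"rot":[0,0,2],"claw":255},
    {"travel":[20,-6,0],"rot":[0,0,2],"claw":255}
  ]
}}

```text
time: 5.7
tool_pos: [0.4751, -0.0018, 0.1958]
tcp_rot: [-2.359, -2.072, 0.002]
wrist_force: [-0.0, 0.2, -3.4]
width: 0.17
grip_force: 68.6
```

Emit:
{"api": "jog_arm", "payload": {
  "commands": [
    {"travel":[16,-5,0],"rot":[0,0,1],"claw":255},
    {"travel":[12,-4,0],"rot":[0,0,0.5],"claw":255},
    {"travel":[8,-2,0],"rot":[0,0,0],"claw":255},
    {"travel":[4,-1,0],"rot":[0,0,0],"claw":255},
    {"travel":[0,0,0],"rot":[0,0,0],"claw":255}
  ]
}}

```text
time: 6.2
tool_pos: [0.4701, 0.038, 0.1967]
tcp_rot: [-2.384, -2.045, 0.001]
wrist_force: [0.4, 0.3, -4.2]
width: 0.174
grip_force: 68.6
```

Run:
```python
from geo import *
from workcell import viewer
import cv2
s=monitor.read_state();print(s["time"],s["tool_pos"],s["q"]);R=Ro.from_rotvec(s["tcp_rot"]).as_matrix()
print(R.round(3)); g=s["tool_pos"]-.019*R[:,2]; n=g+.075*R[:,0]+.071*R[:,2]-tub
print("nose tub",n@xb,n@yb,n[2])
a=viewer.read_camera("side")["color"][130:360,20:300]
a=cv2.resize(a,(700,575),interpolation=cv2.INTER_CUBIC)
cv2.imwrite("pics/pre.png",a)
```

```text
6.2 [0.4700805  0.03800824 0.19666608] [ 2.79067413e-02 -1.01180765e-01  2.06247028e+00 -7.23329957e-05
  1.18136774e+00  1.81043187e-01]
[[ 0.153  0.988 -0.001]
 [ 0.988 -0.153 -0.   ]
 [-0.    -0.001 -1.   ]]
nose tub 0.00503777249947381 -0.03653109439464563 0.14464680083114984
```

View pics/pre.png

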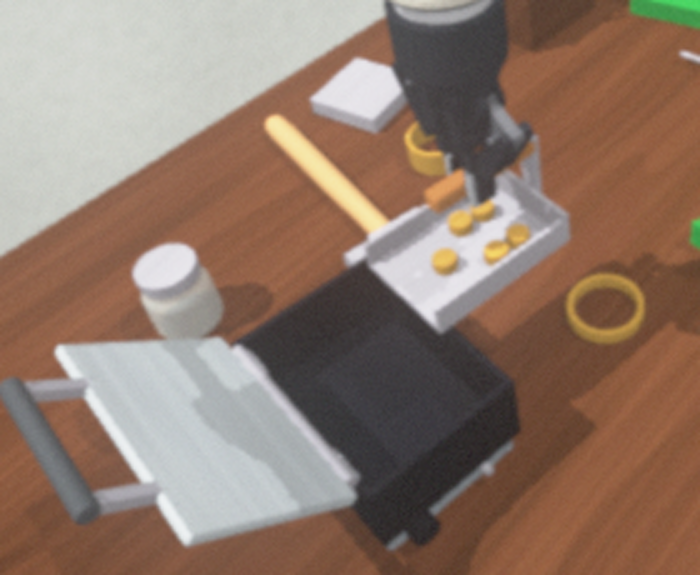

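Emit:
{"api": "jog_arm", "payload": {
  "commands": [
    {"travel":[8,0,-6],"rot":[0,-8,0],"claw":255},
    {"travel":[9,0,-6],"rot":[0,-8,0],"claw":255},
    {"travel":[9,0,-6],"rot":[0,-8,0],"claw":255},
    {"travel":[10,0,-6],"rot":[0,-8,0],"claw":255},
    {"travel":[5,0,-3],"rot":[0,-4,0],"claw":255}
  ]
}}

```text
time: 6.75
tool_pos: [0.4786, 0.0848, 0.212]
tcp_rot: [2.014, 1.729, -0.656]
wrist_force: [0.4, -1.3, -4.9]
width: 0.176
grip_force: 68.8
```

Emit:
{"api": "jog_arm", "payload": {
  "commands": [
    {"travel":[5,0,-4],"rot":[0,-4,0],"claw":255},
    {"travel":[4,0,-5],"rot":[0,-4,0],"claw":255},
    {"travel":[4,0,-5],"rot":[0,-4,0],"claw":255},
    {"travel":[4,0,-5],"rot":[0,-4,0],"claw":255},
    {"travel":[4,0,-5],"rot":[0,-4,0],"claw":255}
  ]
}}

```text
time: 7.25
tool_pos: [0.4836, 0.1147, 0.2152]
tcp_rot: [1.776, 1.52, -0.943]
wrist_force: [1.1, -0.5, -2.1]
width: 0.174
grip_force: 69.1
```

Emit:
{"api": "jog_arm", "payload": {
  "commands": [
    {"travel":[4,0,-5],"rot":[0,-4,0],"claw":255},
    {"travel":[0,0,0],"rot":[0,0,0],"claw":255},
    {"travel":[0,0,0],"rot":[0,0,0],"claw":255},
    {"travel":[0,0,0],"rot":[0,0,0],"claw":255},
    {"travel":[0,0,0],"rot":[0,0,0],"claw":255}
  ]
}}

```text
time: 7.75
tool_pos: [0.4838, 0.12, 0.2156]
tcp_rot: [1.727, 1.477, -0.993]
wrist_force: [-0.2, 0.5, -1.8]
width: 0.171
grip_force: 69.1
```

Run:
```python
from geo import *
from workcell import viewer
import cv2
s=monitor.read_state();print(s["time"],s["tool_pos"],s["q"]);R=Ro.from_rotvec(s["tcp_rot"]).as_matrix()
print(R.round(3)); g=s["tool_pos"]-.019*R[:,2]; n=g+.075*R[:,0]+.071*R[:,2]-tub
print("nose tub",n@xb,n@yb,n[2])
a=viewer.read_camera("side")["color"][130:360,20:300]
a=cv2.resize(a,(400,329),interpolation=cv2.INTER_CUBIC)
b=viewer.read_camera("top")["color"][100:260,0:195];b=cv2.resize(b,(400,328),interpolation=cv2.INTER_CUBIC)
cv2.imwrite("pics/pour.png",np.hstack([a[:328],b]))
```

```text
7.75 [0.48376388 0.11995027 0.21556501] [ 0.62997395  0.42727903  1.7582633  -0.67693429  1.78177961  0.93937989]
[[ 0.079  0.988 -0.133]
 [ 0.496 -0.154 -0.855]
 [-0.865  0.001 -0.502]]
nose tub 0.0062377868810943714 -0.035784919654765525 0.12459702592426587
```

View pics/pour.png

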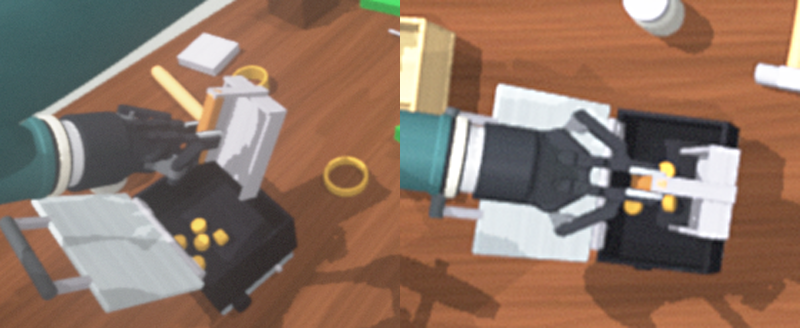

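Run:
```python
from geo import *
s=monitor.read_state();p=s["tool_pos"];R=Ro.from_rotvec(s["tcp_rot"])
way=[];n=[]
f0=yb;u0=np.array([0,0,1.])
for t in np.radians([52,44,36,28,20,12,4,0]):
    f=f0*np.cos(t)-u0*np.sin(t);u=f0*np.sin(t)+u0*np.cos(t)
    nn=tub+.006*xb-.036*yb+u0*(.125+.025*(1-t/1.05))
    way.append((nn-.075*f+.052*u,frame(f,-u)));n.append(1)
Q=frame([-.181,.983,0],D)
way+=[((.5155,-.2245,.18),Q),((.5155,-.2245,.066),Q)];n+=[12,5]
rows(way,n)
```

```text
[-9.9, 0.1, 9.0] [-0.11, 7.9, -0.16]
--
[-9.1, -0.0, 8.9] [0.0, 8.0, -0.0]
--
[-8.8, 0.0, 8.6] [-0.0, 8.0, 0.0]
--
[-8.5, 0.0, 8.3] [-0.0, 8.0, -0.0]
--
[-8.1, -0.0, 8.0] [-0.0, 8.0, 0.0]
--
[-7.6, 0.0, 7.8] [-0.0, 8.0, 0.0]
--
[-7.2, -0.0, 7.7] [0.0, 8.0, -0.0]
--
[-3.6, 0.0, 3.7] [-0.0, 4.0, 0.0]
--
[-21.1, 7.0, 1.8] [0.0, -0.0, -1.59]
[-21.3, 6.4, 1.8] [0.0, -0.0, -1.59]
[-21.5, 5.8, 1.8] [0.0, -0.0, -1.59]
[-21.6, 5.2, 1.8] [0.0, -0.0, -1.59]
[-21.7, 4.6, 1.8] [0.0, -0.0, -1.59]
[-21.9, 4.0, 1.8] [0.0, -0.0, -1.59]
[-22.0, 3.4, 1.8] [0.0, -0.0, -1.59]
[-22.0, 2.7, 1.8] [0.0, -0.0, -1.59]
[-22.1, 2.1, 1.8] [0.0, -0.0, -1.59]
[-22.2, 1.5, 1.8] [0.0, -0.0, -1.59]
[-22.2, 0.9, 1.8] [0.0, -0.0, -1.59]
[-22.2, 0.3, 1.8] [0.0, -0.0, -1.59]
--
[-0.0, -0.0, 22.8] [-0.0, 0.0, -0.0]
[-0.0, -0.0, 22.8] [-0.0, 0.0, -0.0]
[-0.0, -0.0, 22.8] [-0.0, 0.0, -0.0]
[-0.0, -0.0, 22.8] [-0.0, 0.0, -0.0]
[-0.0, -0.0, 22.8] [-0.0, 0.0, -0.0]
--
```

Emit:
{"api": "jog_arm", "payload": {
  "commands": [
    {"travel":[-10,0,9],"rot":[0,8,0],"claw":255},
    {"travel":[-9,0,9],"rot":[0,8,0],"claw":255},
    {"travel":[-9,0,8.5],"rot":[0,8,0],"claw":255},
    {"travel":[-8.5,0,8],"rot":[0,8,0],"claw":255},
    {"travel":[-8,0,8],"rot":[0,8,0],"claw":255}
  ]
}}

```text
time: 8.35
tool_pos: [0.4745, 0.0606, 0.2177]
tcp_rot: [2.196, 1.882, -0.377]
wrist_force: [-0.8, -0.6, -2.3]
width: 0.174
grip_force: 68.9
```

Emit:
{"api": "jog_arm", "payload": {
  "commands": [
    {"travel":[-8,0,8],"rot":[0,8,0],"claw":255},
    {"travel":[-7,0,7.5],"rot":[0,8,0],"claw":255},
    {"travel":[-4,0,4],"rot":[0,4,0],"claw":255},
    {"travel":[-21,7,0],"rot":[0,0,-1.6],"claw":255},
    {"travel":[-21,6,0],"rot":[0,0,-1.6],"claw":255}
  ]
}}

```text
time: 8.85
tool_pos: [0.4764, -0.0071, 0.2018]
tcp_rot: [2.327, 2.11, -0.001]
wrist_force: [0.1, 0.3, -1.9]
width: 0.172
grip_force: 68.9
```

Emit:
{"api": "jog_arm", "payload": {
  "commands": [
    {"travel":[-21.5,6,2],"rot":[0,0,-1.6],"claw":255},
    {"travel":[-21.5,5,2],"rot":[0,0,-1.6],"claw":255},
    {"travel":[-22,5,2],"rot":[0,0,-1.6],"claw":255},
    {"travel":[-22,4,2],"rot":[0,0,-1.6],"claw":255},
    {"travel":[-22,3,2],"rot":[0,0,-1.6],"claw":255}
  ]
}}

```text
time: 9.35
tool_pos: [0.4951, -0.1165, 0.1917]
tcp_rot: [-2.173, -2.268, 0.002]
wrist_force: [0.5, 0.1, -2.8]
width: 0.173
grip_force: 68.9
```

Emit:
{"api": "jog_arm", "payload": {
  "commands": [
    {"travel":[-22,3,2],"rot":[0,0,-1.6],"claw":255},
    {"travel":[-22,2,2],"rot":[0,0,-1.6],"claw":255},
    {"travel":[-22,1.5,2],"rot":[0,0,-1.6],"claw":255},
    {"travel":[-22,1,2],"rot":[0,0,-1.6],"claw":255},
    {"travel":[-22,0,2],"rot":[0,0,-1.6],"claw":255}
  ]
}}

```text
time: 9.85
tool_pos: [0.5132, -0.2251, 0.1816]
tcp_rot: [-2.01, -2.414, 0.002]
wrist_force: [-0.4, 0.4, -1.3]
width: 0.167
grip_force: 68.9
```

Emit:
{"api": "jog_arm", "payload": {
  "commands": [
    {"travel":[0,0,20],"rot":[0,0,0],"claw":255},
    {"travel":[0,0,25],"rot":[0,0,0],"claw":255},
    {"travel":[0,0,25],"rot":[0,0,0],"claw":255},
    {"travel":[0,0,20],"rot":[0,0,0],"claw":255},
    {"travel":[0,0,10],"rot":[0,0,0],"claw":255}
  ]
}}

```text
time: 10.35
tool_pos: [0.5119, -0.2235, 0.0795]
tcp_rot: [-2.009, -2.41, 0.003]
wrist_force: [-1.1, -0.9, -2.8]
width: 0.172
grip_force: 68.9
```

Emit:
{"api": "jog_arm", "payload": {
  "commands": [
    {"travel":[0,0,0],"rot":[0,0,0],"claw":255},
    {"travel":[0,0,0],"rot":[0,0,0],"claw":255},
    {"travel":[0,0,0],"rot":[0,0,0],"claw":255},
    {"travel":[0,0,0],"rot":[0,0,0],"claw":255},
    {"travel":[0,0,0],"rot":[0,0,0],"claw":255}
  ]
}}

```text
time: 10.85
tool_pos: [0.5149, -0.2244, 0.0825]
tcp_rot: [2.01, 2.412, 0.001]
wrist_force: [0.2, -0.2, -2.5]
width: 0.172
grip_force: 68.9
```

Run:
```python
from geo import *
s=monitor.read_state();print(s["time"],s["tool_pos"],Ro.from_rotvec(s["tcp_rot"]).as_matrix().round(3))
```

```text
10.85 [ 0.51494945 -0.22438369  0.08248332] [[-0.18   0.984  0.002]
 [ 0.984  0.18  -0.001]
 [-0.001  0.001 -1.   ]]
```

Emit:
{"api": "jog_arm", "payload": {
  "commands": [
    {"travel":[0,0,10],"rot":[0,0,0],"claw":255},
    {"travel":[0,0,7],"rot":[0,0,0],"claw":255},
    {"travel":[0,0,4],"rot":[0,0,0],"claw":255},
    {"travel":[0,0,0],"rot":[0,0,0],"claw":255},
    {"travel":[0,0,0],"rot":[0,0,0],"claw":255}
  ]
}}

```text
time: 11.35
tool_pos: [0.5141, -0.224, 0.06]
tcp_rot: [-2.011, -2.413, 0.0]
wrist_force: [0.3, -0.3, -2.4]
width: 0.173
grip_force: 68.9
```

Emit:
{"api": "jog_arm", "payload": {
  "commands": [
    {"travel":[0,0,1],"rot":[0,0,0],"claw":255},
    {"travel":[0,0,0.5],"rot":[0,0,0],"claw":255},
    {"travel":[0,0,0.5],"rot":[0,0,0],"claw":255},
    {"travel":[0,0,0],"rot":[0,0,0],"claw":255},
    {"travel":[0,0,0],"rot":[0,0,0],"claw":255}
  ]
}}

```text
time: 11.85
tool_pos: [0.5144, -0.2241, 0.0586]
tcp_rot: [2.011, 2.413, 0.0]
wrist_force: [-1.1, -0.3, -1.6]
width: 0.172
grip_force: 69.0
```

Emit:
{"api": "jog_arm", "payload": {
  "commands": [
    {"travel":[0,0,0.5],"rot":[0,0,0],"claw":255},
    {"travel":[0,0,0.5],"rot":[0,0,0],"claw":255},
    {"travel":[0,0,0.5],"rot":[0,0,0],"claw":255},
    {"travel":[0,0,0],"rot":[0,0,0],"claw":255},
    {"travel":[0,0,0],"rot":[0,0,0],"claw":255}
  ]
}}

```text
time: 12.35
tool_pos: [0.5143, -0.2241, 0.0585]
tcp_rot: [-2.011, -2.413, 0.0]
wrist_force: [-4.6, 2.8, 8.5]
width: 0.169
grip_force: 70.6
```

```bash
python3 -c "
from geo import *
s=monitor.read_state();print(s['tool_pos'],s['wrist_force'],s['torque'])"
```

```text
[ 0.51429339 -0.22409654  0.05846198] [-4.63204832  2.81685221  8.54398894] [0.31569192 0.71614331 0.01743702]
```

Emit:
{"api": "jog_arm", "payload": {
  "commands": [
    {"travel":[0,0,0],"rot":[0,0,0],"claw":150},
    {"travel":[0,0,0],"rot":[0,0,0],"claw":60},
    {"travel":[0,0,0],"rot":[0,0,0],"claw":0},
    {"travel":[0,0,0],"rot":[0,0,0],"claw":0},
    {"travel":[0,0,0],"rot":[0,0,0],"claw":0}
  ]
}}

```text
time: 12.85
tool_pos: [0.5142, -0.224, 0.0567]
tcp_rot: [-2.011, -2.413, 0.0]
wrist_force: [1.0, -0.1, -0.6]
width: 0.994
grip_force: 0.0
```

Emit:
{"api": "jog_arm", "payload": {
  "commands": [
    {"travel":[0,0,0],"rot":[0,0,0],"claw":0},
    {"travel":[0,0,-15],"rot":[0,0,0],"claw":0},
    {"travel":[0,0,-30],"rot":[0,0,0],"claw":0},
    {"travel":[0,0,-40],"rot":[0,0,0],"claw":0},
    {"travel":[0,0,-45],"rot":[0,0,0],"claw":0}
  ]
}}

```text
time: 13.35
tool_pos: [0.5134, -0.2236, 0.1882]
tcp_rot: [-2.01, -2.412, 0.001]
wrist_force: [0.8, -0.5, -0.5]
width: 0.997
grip_force: 0.0
```

Run:
```python
from geo import *
from workcell import viewer
import cv2
np.set_printoptions(precision=3,suppress=True)
s=monitor.read_state();print(s["time"],s["tool_pos"],s["width"])
for z in(0,.1,.2,.3,.4):
    for p in((25,112),(17,190)):
        X=onz("top",p,z);print(z,X,px("side",X))
# tray level check: handle ends
a=viewer.read_camera("side")["color"];b=viewer.read_camera("top")["color"]
A=cv2.resize(a[150:360,0:320],(480,315),interpolation=cv2.INTER_CUBIC);B=cv2.resize(b[90:250,0:160],(315,315),interpolation=cv2.INTER_CUBIC)
cv2.imwrite("pics/mid.png",np.hstack([A,B]))
```

```text
13.35 [ 0.513 -0.224  0.188] 0.9971307491188922
0 [0.716 0.453 0.   ] [-24.043 351.832]
0 [0.507 0.472 0.   ] [ 23.044 437.677]
0.1 [0.69 0.4  0.1 ] [-16.475 311.571]
0.1 [0.499 0.417 0.1  ] [ 30.797 388.375]
0.2 [0.664 0.347 0.2  ] [ -7.659 264.67 ]
0.2 [0.492 0.362 0.2  ] [ 39.758 331.389]
0.3 [0.637 0.294 0.3  ] [  2.742 209.337]
0.3 [0.484 0.308 0.3  ] [ 50.234 264.77 ]
0.4 [0.611 0.241 0.4  ] [ 15.198 143.075]
0.4 [0.477 0.253 0.4  ] [ 62.644 185.852]
```

View pics/mid.png

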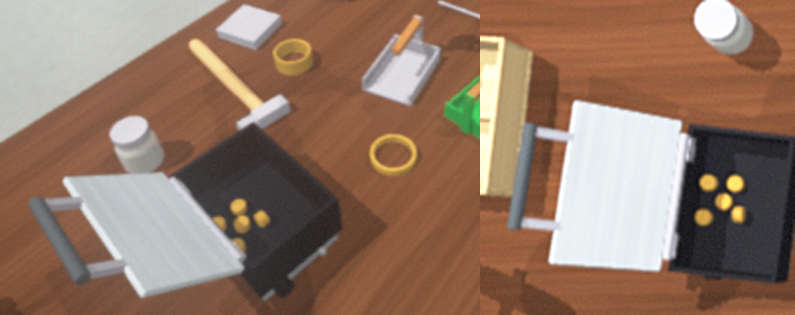

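```bash
cat >> geo.py <<'E'
bar=np.array([.513,.3456,.217]);U=np.array([0,0,1.])
hinge=bar-.1261*yb;hinge[2]=.106
def hold(phi,lean,back=0.):
    "bar at lid angle phi; tool leaning by lean deg towards +yb, drawn back"
    b=hinge+.168*(-np.cos(phi)*yb+np.sin(phi)*U);l=np.radians(lean);o=np.sin(l)*yb+np.cos(l)*U
    return b+o*(back-.019),frame(-xb,-o)
E
python3 - <<'E'
from geo import *
print(onz("top",(21.2,179.5),.217),hinge)
s=monitor.read_state();p=s["tool_pos"];R=Ro.from_rotvec(s["tcp_rot"])
A=hold(2.42,24,.08);print(A[0])
rows([(p+[0,.03,.13],R),((.516,.30,.32),hold(2.42,0)[1]),A,hold(2.42,24,0)],[5,15,5,5])
E
```

```text
[0.51291527 0.34451808 0.217     ] [0.4939589  0.22095015 0.106     ]
[0.51675049 0.37015208 0.27270391]
[5.7, 1.4, -26.0] [0.0, 0.0, 0.0]
[5.7, 1.4, -26.0] [0.0, 0.0, 0.0]
[5.7, 1.4, -26.0] [0.0, 0.0, 0.0]
[5.7, 1.4, -26.0] [0.0, 0.0, 0.0]
[5.7, 1.4, -26.0] [0.0, 0.0, 0.0]
--
[32.6, 5.8, 0.2] [0.02, 0.06, -4.73]
[32.0, 8.4, 0.2] [0.02, 0.06, -4.73]
[31.2, 11.0, 0.3] [0.02, 0.06, -4.73]
[30.2, 13.6, 0.3] [0.02, 0.06, -4.73]
[29.0, 16.0, 0.3] [0.02, 0.06, -4.73]
[27.5, 18.3, 0.3] [0.02, 0.06, -4.73]
[25.9, 20.6, 0.4] [0.02, 0.06, -4.73]
[24.2, 22.6, 0.4] [0.02, 0.06, -4.73]
[22.2, 24.5, 0.4] [0.02, 0.06, -4.73]
[20.1, 26.3, 0.4] [0.02, 0.06, -4.73]
[17.9, 27.9, 0.4] [0.02, 0.06, -4.73]
[15.5, 29.2, 0.4] [0.02, 0.06, -4.73]
[13.1, 30.4, 0.4] [0.02, 0.06, -4.73]
[10.5, 31.4, 0.4] [0.02, 0.06, -4.73]
[7.9, 32.1, 0.4] [0.02, 0.06, -4.73]
--
[2.0, 13.9, 9.5] [4.8, -0.0, -0.0]
[2.0, 14.6, 8.3] [4.8, -0.0, -0.0]
[2.0, 15.3, 7.0] [4.8, -0.0, -0.0]
[2.0, 15.8, 5.7] [4.8, -0.0, -0.0]
[2.0, 16.2, 4.4] [4.8, -0.0, -0.0]
--
[-0.0, 0.0, 16.0] [-0.0, -0.0, -0.0]
[-0.0, 0.0, 16.0] [-0.0, -0.0, -0.0]
[-0.0, 0.0, 16.0] [-0.0, -0.0, -0.0]
[-0.0, 0.0, 16.0] [-0.0, -0.0, -0.0]
[-0.0, 0.0, 16.0] [-0.0, -0.0, -0.0]
--
```

Emit:
{"api": "jog_arm", "payload": {
  "commands": [
    {"travel":[5,0,-26],"rot":[0,0,0],"claw":0},
    {"travel":[5,0,-26],"rot":[0,0,0],"claw":0},
    {"travel":[5,0,-26],"rot":[0,0,0],"claw":0},
    {"travel":[5,0,-26],"rot":[0,0,0],"claw":0},
    {"travel":[10,5,-26],"rot":[0,0,0],"claw":0}
  ]
}}

```text
time: 13.95
tool_pos: [0.5133, -0.1938, 0.3188]
tcp_rot: [2.012, 2.412, -0.0]
wrist_force: [-0.1, 0.1, -0.2]
width: 0.998
grip_force: 0.0
```

Emit:
{"api": "jog_arm", "payload": {
  "commands": [
    {"travel":[32,6,0],"rot":[0,0,-4.7],"claw":0},
    {"travel":[32,8,0],"rot":[0,0,-4.7],"claw":0},
    {"travel":[31,11,0],"rot":[0,0,-4.7],"claw":0},
    {"travel":[30,14,0],"rot":[0,0,-4.7],"claw":0},
    {"travel":[29,16,0],"rot":[0,0,-4.7],"claw":0}
  ]
}}

```text
time: 14.45
tool_pos: [0.513, -0.0277, 0.3178]
tcp_rot: [1.473, 2.774, 0.001]
wrist_force: [0.5, 0.1, -0.6]
width: 0.997
grip_force: 0.0
```

Emit:
{"api": "jog_arm", "payload": {
  "commands": [
    {"travel":[27,18,0],"rot":[0,0,-4.7],"claw":100},
    {"travel":[26,20,0],"rot":[0,0,-4.7],"claw":100},
    {"travel":[24,22,0],"rot":[0,0,-4.7],"claw":100},
    {"travel":[22,24,0],"rot":[0,0,-4.7],"claw":100},
    {"travel":[20,26,0],"rot":[0,0,-4.7],"claw":100}
  ]
}}

```text
time: 14.95
tool_pos: [0.5114, 0.1355, 0.3178]
tcp_rot: [0.877, 3.016, 0.001]
wrist_force: [0.4, 0.4, 0.1]
width: 0.602
grip_force: 0.0
```

Emit:
{"api": "jog_arm", "payload": {
  "commands": [
    {"travel":[18,28,0],"rot":[0,0,-4.7],"claw":100},
    {"travel":[15,29,0],"rot":[0,0,-4.7],"claw":100},
    {"travel":[13,30,0],"rot":[0,0,-4.7],"claw":100},
    {"travel":[10,31,0],"rot":[0,0,-4.7],"claw":100},
    {"travel":[8,32,0],"rot":[0,0,-4.7],"claw":100}
  ]
}}

```text
time: 15.45
tool_pos: [0.5118, 0.2997, 0.3177]
tcp_rot: [0.244, 3.131, 0.001]
wrist_force: [0.1, 0.4, 0.3]
width: 0.611
grip_force: 0.0
```

Emit:
{"api": "jog_arm", "payload": {
  "commands": [
    {"travel":[2,14,9],"rot":[4.8,0,0],"claw":100},
    {"travel":[2,15,8],"rot":[4.8,0,0],"claw":100},
    {"travel":[2,15,7],"rot":[4.8,0,0],"claw":100},
    {"travel":[2,16,6],"rot":[4.8,0,0],"claw":100},
    {"travel":[0,0,0],"rot":[4.8,0,0],"claw":100}
  ]
}}

```text
time: 15.95
tool_pos: [0.5122, 0.3564, 0.2785]
tcp_rot: [-0.239, -3.03, 0.649]
wrist_force: [0.0, -0.1, -0.3]
width: 0.612
grip_force: 0.0
```

Run:
```python
from geo import *
from workcell import viewer
import cv2
s=monitor.read_state();print(s["time"],s["tool_pos"],s["q"],s["width"]);R=Ro.from_rotvec(s["tcp_rot"]);print(R.as_matrix().round(3))
d=R.inv().apply(bar-s["tool_pos"])*1000;print("bar in tool",d)
rows([hold(2.42,24,0)],[5])
a=viewer.read_camera("side")["color"];b=viewer.read_camera("top")["color"]
A=cv2.resize(a[180:370,0:220],(463,400),interpolation=cv2.INTER_CUBIC);B=cv2.resize(b[90:250,0:130],(325,400),interpolation=cv2.INTER_CUBIC)
cv2.imwrite("pics/pregrasp.png",np.hstack([A,B]))
```

```text
15.95 [0.5122423  0.3563516  0.27845529] [ 0.7146291   0.35936785  1.4506165  -0.2671721   1.66041008 -0.6785243 ] 0.6118351015786782
[[-0.988  0.143 -0.065]
 [ 0.157  0.901 -0.405]
 [ 0.001 -0.41  -0.912]]
bar in tool [-2.49997684 15.61687484 60.35550157]
[-0.5, 3.1, 15.9] [-0.04, -0.04, -0.06]
[-0.5, 3.1, 15.9] [-0.04, -0.04, -0.06]
[-0.5, 3.1, 15.9] [-0.04, -0.04, -0.06]
[-0.5, 3.1, 15.9] [-0.04, -0.04, -0.06]
[-0.5, 3.1, 15.9] [-0.04, -0.04, -0.06]
--
```

View pics/pregrasp.png

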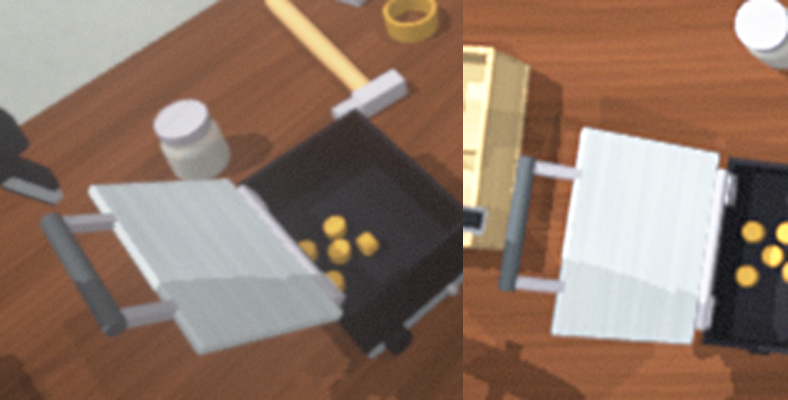

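Run:
```python
from geo import *
s=monitor.read_state();R=Ro.from_rotvec(s["tcp_rot"]);p=s["tool_pos"]
for o in(0,-26,26):
  for z in(0,-10):
    X=p+R.apply([0,o/1000,z/1000]);print(o,z,X.round(3),px("side",X).round(1),px("top",X).round(1))
print(tri((27,275),(9.6,178)), px("top",bar),px("side",bar))
```

```text
0 0 [0.512 0.357 0.277] [ 10.2 290.3] [ -1.4 177.4]
0 -10 [0.513 0.361 0.286] [  3.4 288.3] [ -6.2 176.7]
-26 0 [0.509 0.333 0.288] [ 25.6 274.5] [  7.4 178.5]
-26 -10 [0.509 0.337 0.297] [ 19.1 272.2] [  2.6 177.8]
26 0 [0.516 0.38  0.266] [ -5.5 306.5] [-10.  176.4]
26 -10 [0.517 0.384 0.276] [-12.7 304.7] [-14.9 175.7]
(array([0.51008468, 0.33180712, 0.2837171 ]), np.float64(0.0009921607542332492)) [ 20.68764091 179.47307978] [ 37.94245599 308.10667906]
```

Emit:
{"api": "jog_arm", "payload": {
  "commands": [
    {"travel":[-2,15.5,0],"rot":[0,0,0],"claw":100},
    {"travel":[0,0,22],"rot":[0,0,0],"claw":100},
    {"travel":[0,0,22],"rot":[0,0,0],"claw":100},
    {"travel":[0,0,20],"rot":[0,0,0],"claw":100},
    {"travel":[0,0,15],"rot":[0,0,0],"claw":100}
  ]
}}

```text
time: 16.55
tool_pos: [0.5124, 0.3359, 0.2008]
tcp_rot: [-0.244, -3.032, 0.641]
wrist_force: [-0.0, -0.6, -0.6]
width: 0.612
grip_force: 0.0
```

Emit:
{"api": "jog_arm", "payload": {
  "commands": [
    {"travel":[0,0,0],"rot":[0,0,0],"claw":100},
    {"travel":[0,0,0],"rot":[0,0,0],"claw":130},
    {"travel":[0,0,0],"rot":[0,0,0],"claw":160},
    {"travel":[0,0,0],"rot":[0,0,0],"claw":200},
    {"travel":[0,0,0],"rot":[0,0,0],"claw":255}
  ],
  "force": 40
}}

```text
time: 17.05
tool_pos: [0.5128, 0.3379, 0.2021]
tcp_rot: [-0.241, -3.034, 0.641]
wrist_force: [1.3, 1.8, 1.4]
width: 0.145
grip_force: 38.9
```

Emit:
{"api": "jog_arm", "payload": {
  "commands": [
    {"travel":[0,0,0],"rot":[0,0,0],"claw":255},
    {"travel":[0,0,0],"rot":[0,0,0],"claw":255},
    {"travel":[0,0,0],"rot":[0,0,0],"claw":255},
    {"travel":[0,0,0],"rot":[0,0,0],"claw":255},
    {"travel":[0,0,0],"rot":[0,0,0],"claw":255}
  ]
}}

```text
time: 17.55
tool_pos: [0.5128, 0.338, 0.2019]
tcp_rot: [-0.241, -3.034, 0.641]
wrist_force: [1.8, 4.1, 3.5]
width: 0.146
grip_force: 39.2
```

Run:
```python
from geo import *
from workcell import viewer
import cv2
np.set_printoptions(precision=3,suppress=True)
s=monitor.read_state();print(s["time"],s["tool_pos"],s["q"],s["width"],s["wrist_force"],s["torque"]);R=Ro.from_rotvec(s["tcp_rot"])
print("bar in tool",R.inv().apply(bar-s["tool_pos"])*1000)
a=viewer.read_camera("side")["color"];b=viewer.read_camera("top")["color"]
A=cv2.resize(a[180:370,0:220],(463,400),interpolation=cv2.INTER_CUBIC);B=cv2.resize(b[90:250,0:130],(325,400),interpolation=cv2.INTER_CUBIC)
cv2.imwrite("pics/grasp.png",np.hstack([A,B]))
```

```text
17.55 [0.513 0.338 0.202] [ 0.694  0.378  1.566 -0.271  1.52  -0.66 ] 0.146406171522785 [1.757 4.132 3.537] [ 0.637 -0.142  0.139]
bar in tool [  1.013   0.798 -16.812]
```

View pics/grasp.png

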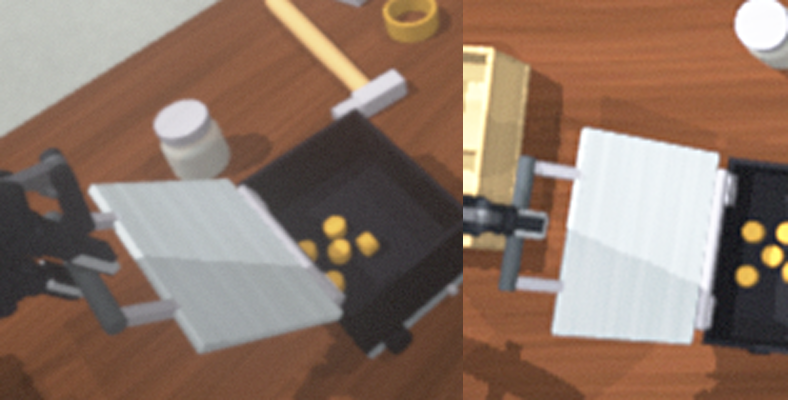

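Run:
```python
from geo import *
ph=np.linspace(2.42,1.571,21)
W=[hold(p,24-np.degrees(2.42-p)) for p in ph]
print(np.degrees(ph[0]-ph[1]))
rows(W[1:4],[1]*3,W[0]);rows(W[18:19],[1],W[17]);print(W[10][0],W[20][0])
```

```text
2.4322058403303504
[0.0, -5.7, -2.9] [-2.43, 0.0, 0.0]
--
[-0.0, -5.7, -2.9] [-2.43, -0.0, -0.0]
--
[0.0, -5.7, -2.9] [-2.43, 0.0, 0.0]
--
[-0.0, -5.7, -2.9] [-2.43, -0.0, 0.0]
--
[0.50442793 0.28948417 0.24007533] [0.49516038 0.2288155  0.25673061]
```

Emit:
{"api": "jog_arm", "payload": {
  "commands": [
    {"travel":[0,-2.8,-1.4],"rot":[-1.2,0,0],"claw":255},
    {"travel":[0,-2.9,-1.5],"rot":[-1.23,0,0],"claw":255},
    {"travel":[0,-5.7,-2.9],"rot":[-2.43,0,0],"claw":255},
    {"travel":[0,-5.7,-2.9],"rot":[-2.43,0,0],"claw":255},
    {"travel":[0,-5.7,-2.9],"rot":[-2.43,0,0],"claw":255}
  ]
}}

```text
time: 18.15
tool_pos: [0.5103, 0.3201, 0.2207]
tcp_rot: [-0.246, -3.091, 0.382]
wrist_force: [2.9, 2.6, 1.9]
width: 0.146
grip_force: 39.1
```

Emit:
{"api": "jog_arm", "payload": {
  "commands": [
    {"travel":[0,-5.7,-2.9],"rot":[-2.43,0,0],"claw":255},
    {"travel":[0,-5.7,-2.9],"rot":[-2.43,0,0],"claw":255},
    {"travel":[0,-5.7,-2.9],"rot":[-2.43,0,0],"claw":255},
    {"travel":[0,-5.7,-2.9],"rot":[-2.43,0,0],"claw":255},
    {"travel":[0,0,0],"rot":[0,0,0],"claw":255}
  ]
}}

```text
time: 18.65
tool_pos: [0.5071, 0.2982, 0.2367]
tcp_rot: [-0.252, -3.126, 0.122]
wrist_force: [4.5, 1.2, 3.2]
width: 0.149
grip_force: 40.8
```

Run:
```python
from geo import *
np.set_printoptions(precision=3,suppress=True)
s=monitor.read_state();print(s["time"],s["tool_pos"],s["wrist_force"],s["torque"]);R=Ro.from_rotvec(s["tcp_rot"])
b=s["tool_pos"]-.019*R.as_matrix()[:,2]-hinge;print("r,angle",np.hypot(b@yb,b[2]),np.arctan2(b[2],-(b@yb)),2.42-8*np.radians(2.432),"F tool",R.inv().apply(s["wrist_force"]))
```

```text
18.65 [0.507 0.298 0.237] [4.529 1.241 3.183] [ 0.249 -0.625  0.252]
r,angle 0.16961822958236 2.06082901894182 2.0804287407319833 F tool [-4.28   1.698 -3.314]
```

Emit:
{"api": "jog_arm", "payload": {
  "commands": [
    {"travel":[0,-5.7,-2.9],"rot":[-2.43,0,0],"claw":255},
    {"travel":[0,-5.7,-2.9],"rot":[-2.43,0,0],"claw":255},
    {"travel":[0,-5.7,-2.9],"rot":[-2.43,0,0],"claw":255},
    {"travel":[0,-5.7,-2.9],"rot":[-2.43,0,0],"claw":255},
    {"travel":[0,-5.7,-2.9],"rot":[-2.43,0,0],"claw":255}
  ]
}}

```text
time: 19.15
tool_pos: [0.5031, 0.271, 0.2497]
tcp_rot: [0.248, 3.111, 0.207]
wrist_force: [7.0, -1.3, -0.6]
width: 0.148
grip_force: 40.3
```

Emit:
{"api": "jog_arm", "payload": {
  "commands": [
    {"travel":[0,-5.7,-2.9],"rot":[-2.43,0,0],"claw":255},
    {"travel":[0,-5.7,-2.9],"rot":[-2.43,0,0],"claw":255},
    {"travel":[0,-5.7,-2.9],"rot":[-2.43,0,0],"claw":255},
    {"travel":[0,-5.7,-2.9],"rot":[-2.43,0,0],"claw":255},
    {"travel":[0,-2.8,-1.4],"rot":[-1.2,0,0],"claw":255}
  ]
}}

```text
time: 19.65
tool_pos: [0.499, 0.2427, 0.2567]
tcp_rot: [0.247, 3.063, 0.498]
wrist_force: [9.0, -2.4, -1.5]
width: 0.149
grip_force: 40.3
```

Emit:
{"api": "jog_arm", "payload": {
  "commands": [
    {"travel":[0,-2.8,-1.4],"rot":[-1.2,0,0],"claw":255},
    {"travel":[0,0,0],"rot":[0,0,0],"claw":255},
    {"travel":[0,0,0],"rot":[0,0,0],"claw":255},
    {"travel":[0,0,0],"rot":[0,0,0],"claw":255},
    {"travel":[0,0,0],"rot":[0,0,0],"claw":255}
  ]
}}

```text
time: 20.15
tool_pos: [0.4987, 0.2402, 0.2571]
tcp_rot: [0.245, 3.056, 0.528]
wrist_force: [8.2, -1.8, -2.1]
width: 0.147
grip_force: 40.3
```

Run:
```python
from geo import *
from workcell import viewer
import cv2
np.set_printoptions(precision=3,suppress=True)
s=monitor.read_state();print(s["time"],s["tool_pos"],s["wrist_force"],s["torque"]);R=Ro.from_rotvec(s["tcp_rot"]).as_matrix()
b0=s["tool_pos"]-.019*R[:,2];b=b0-hinge;print("r,angle",np.hypot(b@yb,b[2]),np.arctan2(b[2],-(b@yb)),2.42-19*np.radians(2.432),"bar",b0)
# where does the dark-grey bar show? mask in both views around predicted bar ends
for n in("side","top"):
    im=viewer.read_camera(n)["color"];cv2.imwrite(f"pics/{n}_up.png",im)
    for k in(-.058,-.04,.04,.058):
        u=px(n,b0+k*xb);print(n,k,u.round(1))
        if abs(k)==.04:
            x,y=np.round(u).astype(int)
            print(im[y-12:y+13,x].max(1) if n=="side" else im[y,max(0,x-12):x+13].max(1))
```

```text
20.15 [0.499 0.24  0.257] [ 8.246 -1.828 -2.122] [-0.535 -1.202 -0.326]
r,angle 0.1694895804036472 1.6499379423955811 1.61351825923846 bar [0.498 0.234 0.275]
side -0.058 [118.6 259.9]
side -0.04 [112.2 252.7]
[ 86  88  91  96  95  91  95 101 108 114 118 122 124 126 123 126 121 124
 124 138 160 186 196 194 195]
side 0.04 [ 86.4 223.3]
[76 79 75 70 67 69 65 67 64 66 64 64 64 64 64 67 68 65 67 62 66 67 70 67
 72]
side 0.058 [ 81.1 217.3]
top -0.058 [ 56.7 212. ]
top -0.04 [ 58.2 203.1]
[111 110 110 108 107 108 105 108 108 108 105 108 108 104 104 108 102 105
 102 109 107 105  99 101 102]
top 0.04 [ 64.4 163.6]
[174 178 175 171 178 174 176 178 175 175 175 178 175 175 176 179 175 152
 114  84 109 160 180 178 181]
top 0.058 [ 65.8 154.8]
```

Emit:
{"api": "jog_arm", "payload": {
  "commands": [
    {"travel":[-1,-2.8,-1.4],"rot":[-1.2,0,0],"claw":255},
    {"travel":[-1,-2.8,-1.4],"rot":[-1.2,0,0],"claw":255},
    {"travel":[0,-2.8,-1.4],"rot":[-1.2,0,0],"claw":255},
    {"travel":[0,-2.8,-1.4],"rot":[-1.2,0,0],"claw":255},
    {"travel":[0,0,0],"rot":[0,0,0],"claw":255}
  ]
}}

```text
time: 20.75
tool_pos: [0.4968, 0.2276, 0.2582]
tcp_rot: [0.244, 3.028, 0.658]
wrist_force: [5.3, -0.7, -1.1]
width: 0.15
grip_force: 40.4
```

Emit:
{"api": "jog_arm", "payload": {
  "commands": [
    {"travel":[0,0,0],"rot":[0,0,0],"claw":255},
    {"travel":[0,0,0],"rot":[0,0,0],"claw":255},
    {"travel":[0,0,0],"rot":[0,0,0],"claw":255},
    {"travel":[0,0,0],"rot":[0,0,0],"claw":255},
    {"travel":[0,0,0],"rot":[0,0,0],"claw":255}
  ]
}}

```text
time: 21.25
tool_pos: [0.4969, 0.2282, 0.2581]
tcp_rot: [0.242, 3.028, 0.656]
wrist_force: [6.7, -1.2, -1.1]
width: 0.149
grip_force: 40.3
```

Run:
```python
from geo import *
from workcell import viewer
import cv2
np.set_printoptions(precision=3,suppress=True)
s=monitor.read_state();print(s["time"],s["tool_pos"],s["wrist_force"],s["torque"],s["joint_vel"]);R=Ro.from_rotvec(s["tcp_rot"]).as_matrix()
b0=s["tool_pos"]-.019*R[:,2];b1=np.array([.5127,.3456,.2192])
d=b0-b1;c=np.hypot(d@yb,d[2]);print("chord angle",2.42-2*np.arcsin(c/.336),"dir angle",2*(np.pi/2+np.arctan2(d[2],-(d@yb)))-2.42)
b=b0-hinge;print("r,angle",np.hypot(b@yb,b[2]),np.arctan2(b[2],-(b@yb)))
# edge-on check: new lid silhouette = what changed in top view; plate free edge z=.234 vs hinge
im=viewer.read_camera("top")["color"].astype(int);d=np.abs(im-C["top"]["color"].astype(int)).max(2)>40
w=((im.min(2)>150)&(np.ptp(im,2)<25)).astype(np.uint8)
for r in range(150,240,8): print(r,np.flatnonzero(w[r,30:150])+30)
for z in(.106,.234):
    for k in(-.092,.092): print(z,k,px("top",hinge+k*xb+[0,0,z-.106]))
```

```text
21.25 [0.497 0.228 0.258] [ 6.676 -1.224 -1.088] [-0.589 -0.697 -0.176] [ 0.    -0.001  0.001 -0.     0.001  0.   ]
chord angle 1.5717051060176765 dir angle 1.5593447850751114
r,angle 0.16944289240945237 1.569156748355795
150 []
158 []
166 [125]
174 []
182 [125]
190 [125]
198 [124]
206 []
214 [ 30  31  32  33  34  35  36  37  38  39  71  72  73  74  75  96  97  98
 105 106 107 108 109 110 111 112 113 114 115 116 117 118 119 120 121 122
 123 124]
222 [70 71 72 73 74]
230 []
238 []
0.106 -0.092 [ 92.369 228.071]
0.106 0.092 [103.877 152.459]
0.234 -0.092 [ 69.479 229.949]
0.234 0.092 [ 82.986 143.337]
```

```bash
python3 -c "
from workcell import workorder
print(workorder.finish_job())"
```

```text
the job is handed in; nothing more can be done
None
```

The job is handed in at about 21 s on the robot clock, with no verdict returned: all five blanks are in the tub, the empty tray is back level on the bench where it started, and the gripper is holding the lid still at about 1.57 rad.

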